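Switch on the lamp over the cheese

TASK

Switch on the display lamp in the bay where the cheese stands: reach in under the canopy's front lip and push that bay's black switch bar up from below until it is fully home, and leave it up. Leave the other bay's bar hanging down, and do not disturb the cheese, the tin or the other things on the counter.

Things in the scene. Friction and masses are not known exactly. Their poses are not given: they have to be found in the camera images.
- lamp_stand: fixed: aluminium canopy 110 mm deep (x), 320 wide (y) on two posts at its back corners. Origin on the counter under its centre; x points to the back, away from the robot, y left. Underside at 230 mm, top 238 (256 along the back); front lip at x = -55 mm reaches down to 226, switch housings behind it to 220. Left bay y = +75 mm, right bay y = -75 mm, each with its lamp and black bar behind the lip. Open below
- left_bar (a joint): push-bar switch of the left (+y) lamp, sliding straight up and down: 0 = down (off; starts at 0 to 2 mm), 0.012 m = pushed fully up to its end stop (on). It needs about 4 N of upward force; no spring: it stays where it is left
- right_bar (a joint): push-bar switch of the right (-y) lamp, sliding straight up and down: 0 = down (off; starts at 0 to 2 mm), 0.012 m = pushed fully up to its end stop (on). It needs about 4 N of upward force; no spring: it stays where it is left
- left_bar_edge (a point): middle of the lower edge of the left push bar, the place to push up. Bar 80 mm wide (along the stand's y), 10 mm thick (x), lower edge rounded with 5 mm radius. Off, the edge is 190 mm above the counter and 36 mm lower than the lip; fully on, 202 mm and 24 mm. The bar's middle is 13 mm behind the lip's front face. Axes as the stand's
- right_bar_edge (a point): middle of the lower edge of the right push bar, the place to push up. Bar 80 mm wide (along the stand's y), 10 mm thick (x), lower edge rounded with 5 mm radius. Off, the edge is 190 mm above the counter and 36 mm lower than the lip; fully on, 202 mm and 24 mm. The bar's middle is 13 mm behind the lip's front face. Axes as the stand's
- cheese: wedge of pale cheese with a pink rind, 83 x 120 x 60 mm high, standing loose in one of the two bays; origin at the centre of its underside
- tin: round low tin, 86 mm across and 40 mm high, standing loose in the other bay; origin at the centre of its underside
- honey_jar: bystander: glass jar with a yellow lid, 67 mm across, 85 mm high, left of the stand; origin at the centre of its underside
- brass_weight_1: bystander: brass scale weight, 44 mm across, 50 mm high, near the counter's front edge; origin at the centre of its underside
- brass_weight_2: bystander: brass scale weight, 34 mm across, 40 mm high, near the counter's front edge; origin at the centre of its underside
- brass_weight_3: bystander: brass scale weight, 27 mm across, 32 mm high, near the counter's front edge; origin at the centre of its underside
Mind the look-alikes: they are no part of the job. There is more than one size of the cheese; the one meant has the size given above.

How it is judged:
By the outcome, as a careful person would: the job done as asked, in the order asked, and still so for the second after the job is handed in, with the robot touching nothing.
It also fails if it takes over 40 s, if anything falls off the work surface, if the arm or the gripper's body presses on something with over 40 N, if the wrist force passes 120 N, or if a joint passes its speed limit or range.

ROBOT

A 6-joint arm with a two-finger parallel gripper is mounted at the origin on a cart in front of the work surface, level with it; the furniture and walls round the work are solid. World frame = base frame: x ahead of the robot, y to its left, z up, the work surface at z = 0. Lengths are in m, angles in rad, forces in N, time in s.
With the tool pointing down it reaches from about 0.4 to 0.925 m from the base axis. Payload 3.4 kg.
Tool frame: the origin (TCP) lies on the centre line of the jaws, within the pads' length; the fingertips stand 14 mm ahead of it and the grasp point (between the pads) lies 5 mm behind it (robot.nose_length is the distance from the TCP to the fingertips, in m); z points along the fingers, y is the line along which they close (so a half turn about z gives the same grasp; the last joint's range is limited). The gripper opens to 85 mm and grips with 20 to 120 N. Pads are 22 mm wide; open, the fingers measure 114 mm over their backs; the gripper's body (76 mm by 85 mm) begins 54 mm behind the grasp point. The pads swing forward as they close: fully open they stand 13 mm farther back than shut.
Start: joints at [-1.407, 0.307, 1.506, -0, 1.328, -0.073], TCP at [0.135, -0.559, 0.245] pointing down, gripper open.
Joint ranges: [-3.12, 3.12], [-1.05, 2.28], [0.14, 2.33], [-1.42, 4.57], [0.1, 2.73], [-2.68, 2.68]. Speed limits (rad/s): [2.57, 2.57, 3.14, 3.14, 3.14, 3.14].

INTERFACE

Orientations are given as a unit quaternion [x, y, z, w].
In Python, from workcell import robot gives the robot as it stands.
- The arm moves only by the shell command python3 -m handwheel 'ROWS'. ROWS is JSON, a list of rows, each a list of 7 numbers: the shift along the tool's x, y, z in units of 25 mm (1.0 is 25 mm), then the turn, a rotation vector about the tool's x, y, z in units of 5 degrees (1.0 is 5 degrees), then the opening in per cent of the stroke, from 0 (shut) to 100 (fully open). In form: [[x, y, z, rx, ry, rz, jaw], ...]. A call has 1 to 12 rows; each row is the pose to reach, as a shift and turn from the pose commanded when the call began, along the tool's axes at that moment; what a row does not reach only later rows make up. A row lasts 1/10 s, in which the tool goes at most 50 mm and 8.59 degrees, less where a joint would pass 70% of its speed; a pose out of reach is approached as far as the arm can. A call with a gripper value outside its range is refused whole. The fingers move at their own pace and stop on an object; the grip force is fixed at half the most. Time passes only in rows, so rows that repeat a pose let the fingers close. It gives the time, the measured TCP pose, the force, the opening and the grip force at its end, in the units of the state.
- robot.get_obs(): the state, without advancing time (a new reading comes with each control period).
- robot.read_camera(name): name is "side" or "top" or "wrist"; returns the picture (480x640x3 uint8, red, green, blue); there is no depth.
- robot.get_calibration(name): a dict with "fx", "fy", "cx", "cy" (pixels), "pose" (4x4, takes a point from camera to world coordinates). Camera axes: x right, y down, z forward; pixel columns grow to the right and rows downward; lengths in m; the calibration is good to about 2 mm. A picture is of the moment at which its call begins: read the wrist's pose just before it. get_calibration takes no time and is no camera call; for the wrist camera it gives the pose at the moment of the call.
- robot.job_done(): hands the job in; it is judged then, once.
Trained networks look in the newest picture that a camera, given by its name, has taken for a name from the list of things; names that differ only in an ending like _2 or _b are one class to them, and where a whole thing is asked for, a point or a joint stands for the part that bears it (a point fixed in the world has none). Each returns a list of dicts, best first, with "p" (0 to 1); they miss things now and then, are a little off and sometimes report something else, mostly with a low value. They report only what shows in the picture. A call takes as long as a camera call. They do not tell look-alikes from the thing itself.
- robot.spot_in(target, camera): "xy" ([column, row] in pixels, amid what is visible of it).
- robot.trace(target, camera): "region" (480x640 bool, what is visible of it) and "xy" ([column, row] in pixels, amid what is visible of it).
- robot.place_of(target, camera): "xy" ([column, row] in pixels: a listed point, or the origin of a listed thing).
The state is a dict: "t": time; "joints": joint angles; "dq": joint speeds; "joint_efforts": joint torques, N m; "position": TCP position; "orientation": TCP orientation; "contact_force": force on the tool from outside, world axes, zero at the start; "torque": the same for the moment, N m; "finger_gap": opening from 0.0 (shut) to 1.0 (fully open); "grasp_force": force on a finger pad.
Only numpy, scipy, OpenCV 4.12 (cv2) and the standard library are available. Lean on these libraries where they do the work, as an engineer would, in place of code of your own. Each camera call takes 0.05 s, during which the arm holds its last target. There are 200 camera calls.

## Working session

There is one attempt and no reset: what is moved stays moved. The work goes in short steps, Python scripts to look and compute and a shell command to move; the robot and the scene stay as the last step left them, time stands still between calls to the robot, and variables do not carry over. Pictures are saved under pics/ and viewed, at most 10 in all, crops included, and the job is handed in when it is done.

```bash
mkdir -p pics
python3 - <<'E'
from workcell import robot
import cv2,numpy as np
ims=[]
for c in("side","top"):
    im=robot.read_camera(c); cv2.imwrite(f"pics/{c}0.png",im[:,:,::-1])
    k=robot.get_calibration(c);print(c,k["fx"],k["cx"],k["cy"],np.round(k["pose"],3).tolist())
    for t in("cheese","tin","lamp_stand","left_bar_edge","right_bar_edge","honey_jar"):
        print(t,[(np.round(d["xy"]).tolist(),round(d["p"],2)) for d in robot.place_of(t,c)][:4])
o=robot.get_obs();print(o["t"],o["position"],o["orientation"],o["contact_force"])
E
```

```text
side 443.28875412990106 322.0173586687376 235.55702166025122 [[-0.866, -0.298, 0.4, 0.162], [-0.499, 0.542, -0.676, 0.609], [-0.015, -0.786, -0.618, 0.725], [0.0, 0.0, 0.0, 1.0]]
cheese [([294.0, 249.0], 0.92), ([352.0, 276.0], 0.77), ([414.0, 258.0], 0.58)]
tin [([346.0, 231.0], 0.81), ([292.0, 251.0], 0.27)]
lamp_stand []
left_bar_edge [([295.0, 192.0], 0.73)]
right_bar_edge [([348.0, 171.0], 0.49)]
honey_jar [([307.0, 367.0], 0.59), ([409.0, 274.0], 0.26)]
top 496.07810015253665 329.7870521080914 238.31315137204277 [[0.009, -0.978, 0.206, 0.328], [-1.0, -0.01, -0.004, -0.014], [0.006, -0.206, -0.978, 0.986], [0.0, 0.0, 0.0, 1.0]]
cheese [([372.0, 178.0], 0.84)]
tin []
lamp_stand []
left_bar_edge [([370.0, 153.0], 0.55)]
right_bar_edge [([454.0, 195.0], 0.5)]
honey_jar [([223.0, 278.0], 0.93)]
0.7 [ 0.13487238 -0.55896763  0.24533946] [ 9.92996445e-01  1.18144233e-01 -1.42366837e-05  3.18955309e-05] [ 0.01535713 -0.29761465  0.2718441 ]
```

View pics/side0.png

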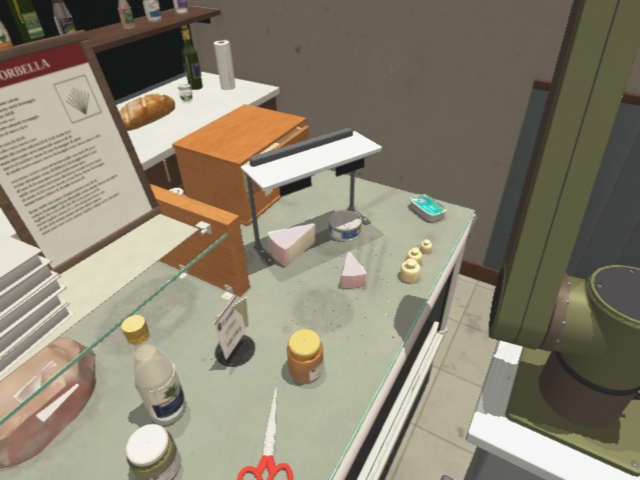

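View pics/top0.png

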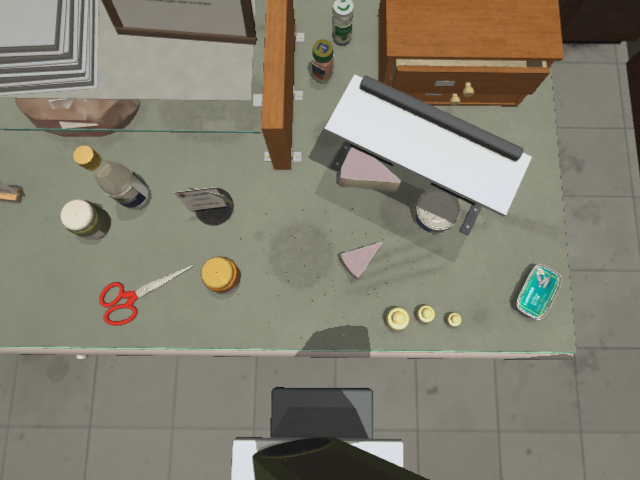

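The side view shows two pink-rind wedges: a large one under the canopy at about (292,243) and a small one in front at (353,270). In the top view these are at (368,170) and (361,260). The tin is in the right bay at (437,210). The robot's front is at the bottom of the top view, so the large wedge looks to be in the left bay. Next I'll measure the stand and confirm the wedge's size.

```bash
cat > h.py <<'E'
from workcell import robot
import numpy as np
def ray(c,uv):
    k=robot.get_calibration(c);P=np.array(k["pose"])
    d=P[:3,:3]@[(uv[0]-k["cx"])/k["fx"],(uv[1]-k["cy"])/k["fy"],1]
    return P[:3,3],d
def at(c,uv,z):
    o,d=ray(c,uv);return o+d*(z-o[2])/d[2]
def proj(c,p):
    k=robot.get_calibration(c);P=np.array(k["pose"])
    q=(np.asarray(p)-P[:3,3])@P[:3,:3]
    return np.array([k["cx"]+k["fx"]*q[0]/q[2],k["cy"]+k["fy"]*q[1]/q[2]])
E
python3 - <<'E'
from h import *
import cv2
from scipy.optimize import least_squares
im=cv2.imread("pics/top0.png"); 
g=im.astype(int); m=((g.min(2)>195)).astype(np.uint8); m[:,:310]=0; m[230:]=0; m[:70]=0
n,l,s,_=cv2.connectedComponentsWithStats(m); i=1+s[1:,4].argmax(); m=(l==i).astype(np.uint8)
cn=max(cv2.findContours(m,0,2)[0],key=cv2.contourArea)
print(s[i]); ap=cv2.approxPolyDP(cn,6,True)[:,0];print(ap.tolist())
for p in ap: print(p,at("top",p,.238).round(3))
for n,c,uv in(("bigtop","top",(0,0)),):pass
# small and big wedge top-face outlines
for t in robot.trace("cheese","side") if robot.read_camera("side") is not None else []:
    ys,xs=np.nonzero(t["region"]);print("side",np.round(t["xy"]),round(t["p"],2),len(xs))
robot.read_camera("top")
for t in robot.trace("cheese","top"):
    ys,xs=np.nonzero(t["region"]);print("top",np.round(t["xy"]),round(t["p"],2),len(xs),xs.min(),xs.max(),ys.min(),ys.max(),
     at("top",(xs.min(),ys.mean()),.05).round(3),at("top",(xs.max(),ys.mean()),.05).round(3))
s=cv2.imread("pics/side0.png")
a=cv2.resize(s[120:300,230:450],None,fx=2.6,fy=2.6,interpolation=cv2.INTER_CUBIC)
cv2.imwrite("pics/crop1.png",a)
E
```

```text
[  325    75   206   140 10247]
[[354, 75], [325, 128], [505, 214], [530, 156], [507, 160], [361, 91]]
[354  75] [ 0.763 -0.054  0.238]
[325 128] [ 0.668 -0.007  0.238]
[505 214] [ 0.528 -0.289  0.238]
[530 156] [ 0.624 -0.336  0.238]
[507 160] [ 0.617 -0.298  0.238]
[361  91] [ 0.734 -0.066  0.238]
side [289. 242.] 0.71 1361
side [353. 273.] 0.69 638
side [302. 165.] 0.57 5818
side [347. 226.] 0.28 936
top [358. 257.] 0.93 809 340 381 243 280 [ 0.485 -0.037  0.05 ] [ 0.486 -0.116  0.05 ]
top [365. 171.] 0.55 1677 340 399 149 191 [ 0.658 -0.036  0.05 ] [ 0.659 -0.153  0.05 ]
```

View pics/crop1.png

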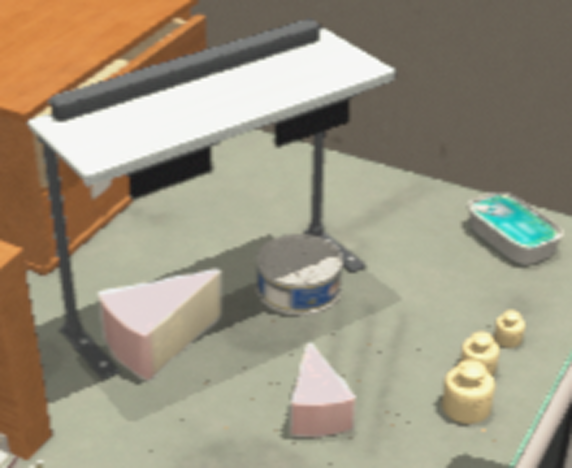

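The enlarged crop confirms it. The big wedge at crop (160,320), roughly 120 mm long, stands in the left bay under the left black bar at (170,170). The wedge at crop (320,395) is the small look-alike, in front of the stand. The tin at (300,275) is in the right bay, so the left bar is the target.

```bash
cat >> h.py <<'E'
from scipy.spatial.transform import Rotation as Ro
def frame(yaw,th,s=1):
    y,t=np.radians([yaw,th]); z=np.array([np.cos(t)*np.cos(y),np.cos(t)*np.sin(y),-np.sin(t)])
    ya=s*np.array([-np.sin(y),np.cos(y),0]); return Ro.from_matrix(np.c_[np.cross(ya,z),ya,z])
def row(pos,R,o=None):
    o=o or robot.get_obs(); R0=Ro.from_quat(o["orientation"])
    return np.r_[R0.inv().apply(np.asarray(pos)-o["position"])/.025, np.degrees((R0.inv()*R).as_rotvec())/5].round(2).tolist()
E
python3 - <<'E'
from h import *
o=robot.get_obs();R0=Ro.from_quat(o["orientation"])
k=np.array(robot.get_calibration("wrist")["pose"]);print("cam in tool",R0.inv().apply(k[:3,3]-o["position"]).round(3),R0.inv().apply(k[:3,2]).round(2))
fm=(at("top",(325,128),.238)+at("top",(505,214),.238))[:2]/2; v=(at("top",(325,128),.238)-at("top",(505,214),.238))[:2];v/=np.hypot(*v)
u=np.array([v[1],-v[0]])
L=fm+.075*v+.013*u;print("fm",fm,"u",u,"yaw",np.degrees(np.arctan2(u[1],u[0])),"Lbar",L)
print("side check L",proj("side",[*L,.19]),"R",proj("side",[*(L-.15*v),.19]),"top",proj("top",[*L,.19]))
for s in(1,-1): print(s,(R0.inv()*frame(-76.5,90,s)).as_rotvec(degrees=True).round(0))
# lip front corners side view
print([proj("side",[*(fm+a*v),.238]).round(0).tolist() for a in(.16,-.16)])
E
```

```text
cam in tool [ 0.076 -0.    -0.129] [-0.3  -0.    0.95]
fm [ 0.59786243 -0.14831814] u [ 0.89531362 -0.44543632] yaw -26.451257771703894 Lbar [ 0.64290923 -0.08696029]
side check L [294.8021585  190.81451586] R [348.76719231 171.39164754] top [371.85906053 154.29365052]
1 [  0.   0. -90.]
-1 [ 0. -0. 90.]
[[262.0, 187.0], [381.0, 146.0]]
```

The projected bars land on the network's side-view points (295,192) and (348,171), so the stand pose is good. Next I'll retract, shut the jaws and turn the tool.

Run:
```python
from h import *
P=lambda r,a,z:[r*np.cos(np.radians(a)),r*np.sin(np.radians(a)),z]
print(row(P(.46,-76,.34),frame(-76,90)))
```

```text
[0.14, -4.6, -3.79, 0.0, 0.0, -18.09]
```

```bash
python3 -m handwheel '[[0.1,-2,-2,0,0,-3,0],[0.1,-4.6,-3.8,0,0,-6,0],[0.1,-4.6,-3.8,0,0,-9,0],[0.1,-4.6,-3.8,0,0,-12,0],[0.1,-4.6,-3.8,0,0,-15,0],[0.1,-4.6,-3.8,0,0,-18,0],[0.1,-4.6,-3.8,0,0,-18,0],[0.1,-4.6,-3.8,0,0,-18,0],[0.1,-4.6,-3.8,0,0,-18,0],[0.1,-4.6,-3.8,0,0,-18,0],[0.1,-4.6,-3.8,0,0,-18,0],[0.1,-4.6,-3.8,0,0,-18,0]]'
python3 - <<'E'
from h import *
P=lambda r,a,z:[r*np.cos(np.radians(a)),r*np.sin(np.radians(a)),z]
print(robot.get_obs()["joints"].round(3))
for a in(-66,-56,-46,-36,-26,-16,-8):print(a,row(P(.46,a,.34),frame(a,90)))
E
```

```text
t: 2.1
position: [0.1103, -0.4465, 0.3404]
orientation: [0.619, 0.786, -0.0, 0.0]
contact_force: [-0.3, 0.3, 0.7]
finger_gap: -0.002
grasp_force: 0.0
[-1.421  0.078  1.565 -0.     1.498 -1.657]
-66 [0.3, 3.23, 0.02, -0.0, 0.0, -2.09]
-56 [1.16, 6.32, 0.02, -0.0, 0.0, -4.09]
-46 [2.53, 9.22, 0.01, -0.0, 0.0, -6.09]
-36 [4.39, 11.83, 0.01, -0.0, 0.0, -8.09]
-26 [6.68, 14.09, 0.01, -0.0, 0.0, -10.09]
-16 [9.32, 15.91, 0.01, -0.0, 0.0, -12.09]
-8 [11.63, 17.01, 0.01, -0.0, 0.0, -13.69]
```

```bash
python3 -m handwheel '[[0.1,1.6,0,0,0,-1,0],[0.3,3.2,0,0,0,-2,0],[0.7,4.8,0,0,0,-3,0],[1.1,6.3,0,0,0,-4,0],[1.8,7.8,0,0,0,-5,0],[2.5,9.2,0,0,0,-6,0],[3.4,10.5,0,0,0,-7,0],[4.4,11.8,0,0,0,-8,0],[5.5,13,0,0,0,-9,0],[6.7,14.1,0,0,0,-10,0],[8,15,0,0,0,-11,0],[9.3,15.9,0,0,0,-12,0]]'
python3 - <<'E'
from h import *
print(robot.get_obs()["joints"].round(3))
L=np.array([.643,-.087])
def tgt(yaw,th,zc,tip=8,gap=0):
    y,t=np.radians([yaw,th]);h=np.array([np.cos(y),np.sin(y),0]);k=np.array([0,0,1.])
    n=np.sin(t)*h+np.cos(t)*k;d=np.cos(t)*h-np.sin(t)*k
    return np.r_[L,zc]-n*.016-d*(.014-tip/1e3)-gap/1e3*k
yaw=-16
for th in(60,45,38):
  for back in(.10,.0): 
    p=tgt(yaw,th,.195,gap=20); p[:2]-=back*np.array([np.cos(np.radians(yaw)),np.sin(np.radians(yaw))])
    print(th,back,p.round(3),row(p,frame(yaw,th)))
E
```

```text
t: 3.3
position: [0.4428, -0.1258, 0.3404]
orientation: [0.142, 0.99, -0.0, 0.0]
contact_force: [0.4, -1.2, -0.4]
finger_gap: -0.004
grasp_force: 0.0
[-0.369  0.078  1.565  0.     1.498 -1.654]
60 0.1 [ 0.531 -0.055  0.172] [-2.57, 3.71, 6.73, -0.02, -6.0, -0.07]
60 0.0 [ 0.627 -0.082  0.172] [-6.57, 3.74, 6.73, -0.02, -6.0, -0.07]
45 0.1 [ 0.532 -0.055  0.168] [-2.63, 3.71, 6.9, -0.03, -9.0, -0.07]
45 0.0 [ 0.628 -0.083  0.168] [-6.63, 3.74, 6.9, -0.03, -9.0, -0.07]
38 0.1 [ 0.533 -0.055  0.166] [-2.66, 3.71, 6.97, -0.03, -10.4, -0.06]
38 0.0 [ 0.629 -0.083  0.166] [-6.66, 3.74, 6.97, -0.03, -10.4, -0.06]
```

```bash
python3 -m handwheel '[[-1,1.2,0,0,-1.5,0,0],[-2,2.5,1,0,-3,0,0],[-2.6,3.7,2,0,-4.5,0,0],[-2.6,3.7,3,0,-6,0,0],[-2.6,3.7,4,0,-7.5,0,0],[-2.6,3.7,5,0,-9,0,0],[-2.6,3.7,6,0,-10,0,0],[-2.6,3.7,6.9,0,-10,0,0],[-2.6,3.7,6.9,0,-10,0,0],[-2.6,3.7,6.9,0,-10,0,0]]'
cat >> h.py <<'E'
L=np.array([.643,-.087])
def tgt(yaw,th,zc,tip=8,gap=0):
    y,t=np.radians([yaw,th]);h=np.array([np.cos(y),np.sin(y),0]);k=np.array([0,0,1.])
    n=np.sin(t)*h+np.cos(t)*k;d=np.cos(t)*h-np.sin(t)*k
    return np.r_[L,zc]-n*.016-d*(.014-tip/1e3)-gap/1e3*k
E
python3 - <<'E'
from h import *
import cv2
o=robot.get_obs();print(o["joints"].round(3)); z=Ro.from_quat(o["orientation"]).apply([0,0,1]);th=np.degrees(np.arcsin(-z[2]));yaw=np.degrees(np.arctan2(z[1],z[0]));print(th,yaw)
R=Ro.from_quat(o["orientation"])
for g in(20,10,0,-12):print(g,row(tgt(yaw,th,.195,gap=g),R))
im=robot.read_camera("wrist");cv2.imwrite("pics/w1.png",im[:,:,::-1])
p=robot.place_of("left_bar_edge","wrist");print(p[:2],proj("wrist",[*L,.19]))
cv2.imwrite("pics/s1.png",robot.read_camera("side")[100:320,220:460,::-1].repeat(2,0).repeat(2,1))
E
```

```text
t: 4.3
position: [0.5389, -0.0777, 0.2329]
orientation: [0.138, 0.908, -0.068, 0.391]
contact_force: [1.1, -0.5, 0.6]
finger_gap: 0.0
grasp_force: 0.0
[-0.129  0.079  2.22  -1.32   0.145 -0.14 ]
43.278111099440224 -18.457654073138713
20 [-0.48, 0.96, 4.31, 0.0, 0.0, 0.0]
10 [-0.77, 0.95, 4.04, 0.0, 0.0, 0.0]
0 [-1.06, 0.95, 3.76, 0.0, 0.0, 0.0]
-12 [-1.41, 0.94, 3.43, 0.0, 0.0, 0.0]
[{'xy': [361.9, 307.3], 'p': 0.72}, {'xy': [113.3, 290.4], 'p': 0.4}] [361.69663119 306.510045  ]
```

View pics/w1.png

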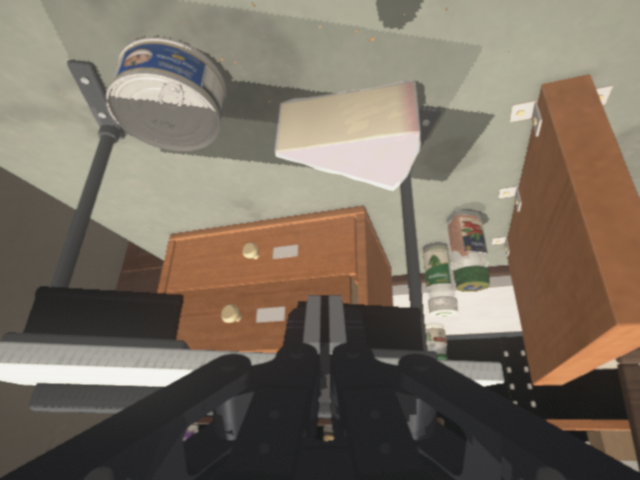

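View pics/s1.png

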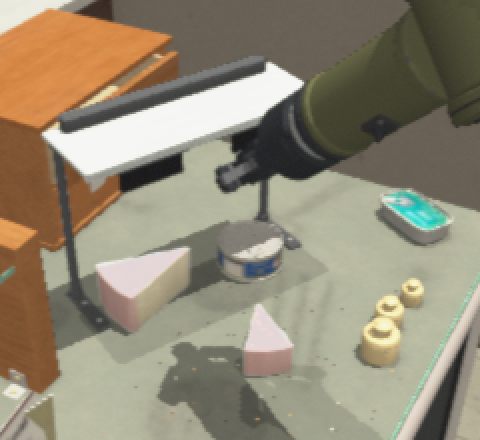

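The wrist view shows the left bar at (362,307), agreeing with my estimate to 1 px. The jaws are shut and the cheese at (345,135) lies well below. The arm stalled near a wrist singularity, with q5 at 0.145. I'll fit a small kinematic model to choose a reachable tilt and yaw.

```bash
cat > kin.py <<'E'
from h import *
from scipy.optimize import least_squares
def fk(q,p):
    x0,h,a,b,c,L=p
    r=Ro.from_euler("z",q[0]); T=r.apply([x0,0,h])
    r=r*Ro.from_euler("y",q[1]); T=T+r.apply([0,0,a])
    r=r*Ro.from_euler("y",q[2]); T=T+r.apply([c,0,b])
    r=r*Ro.from_euler("z",q[3])*Ro.from_euler("y",q[4])*Ro.from_euler("z",q[5])
    return T+r.apply([0,0,L]),r
E
python3 - <<'E'
from kin import *
D=[([-1.407,.307,1.506,0,1.328,-.073],[.1349,-.559,.2453]),([-1.421,.078,1.565,0,1.498,-1.657],[.1103,-.4465,.3404]),([-.369,.078,1.565,0,1.498,-1.654],[.4428,-.1258,.3404])]
o=robot.get_obs();D.append((o["joints"],o["position"]));print(o["joints"].round(3),o["position"].round(4))
s=least_squares(lambda p:np.r_[np.concatenate([fk(q,p)[0]-x for q,x in D]),1e-4*(p-[0,.3,.4,.4,0,.2])],[0,.3,.4,.4,0,.2])
print(s.x.round(4),(s.fun*1e3).round(1))
R=fk(o["joints"],s.x)[1];Rm=Ro.from_quat(o["orientation"]);print((Rm.inv()*R).as_rotvec(degrees=True).round(1)); off=R.inv()*Rm
np.save("p.npy",s.x)
lo=np.array([-3.12,-1.05,.14,-1.42,.1,-2.68]);hi=np.array([3.12,2.28,2.33,4.57,2.73,2.68])
rng=np.random.default_rng(0)
for yaw in(-2,-8,-18,-26,-35,-44):
  for th in(35,40,45,50,55):
    out=[]
    for g,bk in((20,.1),(20,0),(-12,0)):
      t=tgt(yaw,th,.195,gap=g);t[:2]-=bk*np.array([np.cos(np.radians(yaw)),np.sin(np.radians(yaw))]);F=frame(yaw,th)*off.inv()
      def f(q):
        T,r=fk(q,s.x);return np.r_[(T-t)*5,(F.inv()*r).as_rotvec()]
      best={}
      for q40 in(-1,0,1.5,3):
        for q5 in (.2,.8):
          q0=np.array([-.1,.1,2.1,q40,q5,-q40-1.5])
          q0=np.clip(q0,lo+.01,hi-.01)
          z=least_squares(f,q0,bounds=(lo,hi))
          if z.cost<1e-6: best[tuple(z.x.round(1))]=1
      out.append(list({k[3:] if 0 else (float(k[1]),float(k[2]),float(k[3]),float(k[4]),float(k[5])) for k in best})[:2])
    if all(out):print(yaw,th,out)
E
```

```text
[-0.129  0.079  2.221 -1.307  0.148 -0.155] [ 0.5377 -0.0788  0.2323]
[ 0.1394 -0.0169  0.5513  0.2743 -0.0191  0.1983] [-40.8 -10.3  17.8 -42.   -5.8  -6.7 -16.2 -39.2  -6.7  -4.5 -19.1  -4.3
   0.   -0.    0.   -0.   -0.   -0. ]
[  0.   0. -90.]
-2 55 [[(0.2, 2.3, 0.7, 0.1, -2.4)], [(0.3, 2.0, 0.3, 0.2, -2.0)], [(0.3, 1.9, 0.2, 0.3, -1.9)]]
-8 55 [[(0.2, 2.3, -0.0, 0.1, -1.5)], [(0.3, 2.0, -0.0, 0.2, -1.5)], [(0.3, 1.9, -0.0, 0.3, -1.6)]]
-18 55 [[(0.2, 2.3, -0.9, 0.2, -0.5)], [(0.3, 2.0, -0.5, 0.2, -0.9)], [(0.3, 1.9, -0.4, 0.4, -1.0)]]
-26 55 [[(0.2, 2.2, -1.0, 0.3, -0.2)], [(0.3, 2.0, -0.7, 0.3, -0.5)], [(0.3, 1.9, -0.6, 0.4, -0.7)]]
-35 50 [[(0.2, 2.2, -1.3, 0.5, 0.3)], [(0.3, 2.0, -1.2, 0.4, 0.0)], [(0.3, 2.0, -0.9, 0.5, -0.2)]]
-35 55 [[(0.2, 2.2, -1.0, 0.5, 0.0)], [(0.3, 2.0, -0.8, 0.4, -0.3)], [(0.3, 1.9, -0.7, 0.5, -0.5)]]
-44 45 [[(0.3, 2.2, -1.4, 0.6, 0.6)], [(0.4, 2.0, -1.4, 0.6, 0.4)], [(0.3, 2.0, -1.2, 0.6, 0.2)]]
-44 50 [[(0.3, 2.2, -1.2, 0.6, 0.3)], [(0.4, 2.0, -1.1, 0.5, 0.1)], [(0.3, 1.9, -1.0, 0.6, -0.1)]]
-44 55 [[(0.3, 2.1, -1.0, 0.6, 0.1)], [(0.4, 1.9, -0.9, 0.6, -0.1)], [(0.3, 1.9, -0.7, 0.6, -0.3)]]
```

```bash
sed -i 's/x0,h,a,b,c,L=p/x0,h,a,b,c,L,e=p/; s/\[x0,0,h\]/[x0,e,h]/' kin.py
cat > plan.py <<'E'
from kin import *
D=[([-1.407,.307,1.506,0,1.328,-.073],[.1349,-.559,.2453]),([-1.421,.078,1.565,0,1.498,-1.657],[.1103,-.4465,.3404]),([-.369,.078,1.565,0,1.498,-1.654],[.4428,-.1258,.3404])]
o=robot.get_obs();D.append((o["joints"],o["position"]))
s=least_squares(lambda p:np.r_[np.concatenate([fk(q,p)[0]-x for q,x in D]),1e-4*(p-[0,.3,.4,.4,0,.2,.04])],[0,.3,.4,.4,0,.2,.04])
print(s.x.round(4),(s.fun*1e3).round(1))
off=Ro.from_euler("z",90,degrees=True)
assert ((Ro.from_quat(o["orientation"]).inv()*fk(o["joints"],s.x)[1]*off.inv()).magnitude()<.1) or ((Ro.from_quat(o["orientation"]).inv()*fk(o["joints"],s.x)[1]*off).magnitude()<.1)
off=fk(o["joints"],s.x)[1].inv()*Ro.from_quat(o["orientation"])
lo=np.array([-3.12,-1.05,.14,-1.42,.1,-2.68]);hi=np.array([3.12,2.28,2.33,4.57,2.73,2.68])
for yaw in(-2,-8,-18,-26,-35,-44):
  for th in(35,40,45,50,55):
    out=[]
    for g,bk in((20,.1),(20,0),(-12,0)):
      t=tgt(yaw,th,.195,gap=g);t[:2]-=bk*np.array([np.cos(np.radians(yaw)),np.sin(np.radians(yaw))]);F=frame(yaw,th)*off.inv()
      def f(q):
        T,r=fk(q,s.x);return np.r_[(T-t)*5,(F.inv()*r).as_rotvec()]
      b=set()
      for q40 in(-1,0,1.5,3):
        for q5 in (.2,.8):
          z=least_squares(f,np.clip([-.1,.1,2.1,q40,q5,-q40-1.5],lo+.01,hi-.01),bounds=(lo,hi))
          if z.cost<1e-6: b.add(tuple(z.x.round(1).tolist()))
      out.append(list(b)[:2])
    if all(out[1:]):print(yaw,th,out)
E
python3 plan.py
```

```text
[2.000e-04 1.933e-01 6.453e-01 4.164e-01 1.093e-01 3.573e-01 4.220e-02] [ 0.3  0.1 -0.  -0.2 -0.2  0.  -0.2 -0.1  0.   0.   0.   0.   0.  -0.
  0.   0.   0.   0.   0. ]
-2 55 [[(-0.4, 0.2, 2.2, 0.7, 0.3, -2.5)], [(-0.3, 0.3, 2.0, 0.5, 0.3, -2.2)], [(-0.3, 0.2, 1.9, 0.4, 0.4, -2.1)]]
-8 50 [[], [(-0.2, 0.3, 2.1, 0.6, 0.1, -2.2)], [(-0.2, 0.2, 2.0, 0.3, 0.2, -2.0)]]
-8 55 [[(-0.3, 0.2, 2.2, 0.3, 0.2, -2.0)], [(-0.2, 0.3, 2.0, 0.2, 0.3, -1.8)], [(-0.2, 0.2, 1.9, 0.1, 0.4, -1.8)]]
-18 50 [[(-0.1, 0.2, 2.2, -1.3, 0.2, -0.1)], [(-0.1, 0.3, 2.1, -0.8, 0.2, -0.6)], [(-0.1, 0.2, 2.0, -0.5, 0.2, -0.9)]]
-18 55 [[(-0.1, 0.2, 2.2, -0.6, 0.2, -0.8)], [(-0.1, 0.3, 2.0, -0.4, 0.3, -1.1)], [(-0.1, 0.2, 1.9, -0.3, 0.4, -1.2)]]
-26 50 [[(0.1, 0.2, 2.2, -1.3, 0.3, 0.1)], [(-0.1, 0.3, 2.0, -1.0, 0.3, -0.2)], [(-0.1, 0.3, 2.0, -0.8, 0.4, -0.5)]]
-26 55 [[(0.0, 0.2, 2.1, -0.8, 0.4, -0.4)], [(-0.1, 0.3, 2.0, -0.6, 0.4, -0.7)], [(-0.1, 0.2, 1.9, -0.5, 0.5, -0.8)]]
-35 45 [[(0.2, 0.3, 2.2, -1.4, 0.6, 0.5)], [(0.1, 0.4, 2.0, -1.4, 0.5, 0.3)], [(0.1, 0.3, 2.0, -1.2, 0.5, 0.1)]]
-35 50 [[(0.2, 0.3, 2.1, -1.1, 0.5, 0.2)], [(0.0, 0.3, 2.0, -1.1, 0.5, -0.1)], [(0.0, 0.3, 1.9, -0.9, 0.5, -0.2)]]
-35 55 [[(0.1, 0.2, 2.1, -0.9, 0.5, -0.1)], [(-0.0, 0.3, 1.9, -0.7, 0.5, -0.4)], [(-0.0, 0.3, 1.9, -0.7, 0.6, -0.5)]]
-44 45 [[(0.3, 0.3, 2.1, -1.2, 0.7, 0.5)], [(0.1, 0.4, 2.0, -1.2, 0.6, 0.3)], [(0.1, 0.3, 1.9, -1.1, 0.7, 0.2)]]
-44 50 [[(0.3, 0.3, 2.0, -1.0, 0.7, 0.3)], [(0.1, 0.4, 1.9, -1.0, 0.6, 0.1)], [(0.1, 0.3, 1.9, -0.9, 0.7, -0.0)]]
-44 55 [[(0.2, 0.3, 2.0, -0.8, 0.7, 0.0)], [(0.1, 0.3, 1.9, -0.8, 0.6, -0.2)], [(0.1, 0.3, 1.8, -0.7, 0.7, -0.3)]]
```

Run:
```python
from h import *
for bk,g in((.1,20),(.1,-20)):
  t=tgt(-35,47,.195,gap=g);t[:2]-=bk*np.array([np.cos(np.radians(-35)),np.sin(np.radians(-35))]);print(t.round(3),row(t,frame(-35,47)))
```

```text
[ 0.548 -0.021  0.168] [2.04, 2.39, 1.5, 2.28, 0.74, 2.6]
[ 0.548 -0.021  0.208] [0.88, 2.36, 0.4, 2.28, 0.74, 2.6]
```

```bash
python3 -m handwheel '[[0.3,0.8,0.1,0.6,0.2,0.6,0],[0.6,1.6,0.3,1.2,0.4,1.3,0],[0.9,2.4,0.4,1.8,0.6,2,0],[0.9,2.4,0.4,2.3,0.7,2.6,0],[1.5,2.4,1,2.3,0.7,2.6,0],[2,2.4,1.5,2.3,0.7,2.6,0],[2,2.4,1.5,2.3,0.7,2.6,0],[2,2.4,1.5,2.3,0.7,2.6,0],[2,2.4,1.5,2.3,0.7,2.6,0],[2,2.4,1.5,2.3,0.7,2.6,0]]'
cat > nxt.py <<'E'
from h import *
o=robot.get_obs();print(o["joints"].round(3),o["position"].round(4),o["contact_force"].round(1))
R=Ro.from_quat(o["orientation"]);z=R.apply([0,0,1]);th=np.degrees(np.arcsin(-z[2]));yaw=np.degrees(np.arctan2(z[1],z[0]));print(th,yaw,"x up",R.apply([0,1,0]).round(2))
for g in(25,15,5,0,-5,-10,-12,-14,-16):print(g,row(tgt(yaw,th,.195,gap=g),R)[:3])
E
python3 nxt.py
```

```text
t: 5.45
position: [0.5502, -0.0202, 0.1709]
orientation: [0.28, 0.886, -0.11, 0.353]
contact_force: [0.2, -0.9, -0.4]
finger_gap: 0.001
grasp_force: 0.0
[ 0.217  0.271  2.147 -1.314  0.549  0.372] [ 0.5502 -0.0202  0.1709] [ 0.2 -0.9 -0.4]
46.65080430760983 -34.90223723007201 x up [0.57 0.82 0.  ]
25 [-2.66, -0.06, 2.93]
15 [-2.93, -0.06, 2.63]
5 [-3.21, -0.06, 2.34]
0 [-3.35, -0.05, 2.2]
-5 [-3.48, -0.05, 2.05]
-10 [-3.62, -0.05, 1.91]
-12 [-3.67, -0.05, 1.85]
-14 [-3.73, -0.05, 1.79]
-16 [-3.78, -0.05, 1.73]
```

```bash
python3 -m handwheel '[[-0.7,0,0.8,0,0,0,0],[-1.4,0,1.6,0,0,0,0],[-2.1,0,2.2,0,0,0,0],[-2.8,0,2.8,0,0,0,0],[-2.8,0,2.8,0,0,0,0],[-2.8,0,2.8,0,0,0,0]]'; python3 nxt.py
python3 - <<'E'
from h import *
import cv2
cv2.imwrite("pics/w2.png",robot.read_camera("wrist")[:,:,::-1])
E
```

```text
t: 6.05
position: [0.6307, -0.0774, 0.1673]
orientation: [0.281, 0.886, -0.11, 0.352]
contact_force: [-0.2, -0.6, -0.6]
finger_gap: -0.004
grasp_force: 0.0
[ 0.048  0.344  2.02  -1.284  0.453  0.199] [ 0.6307 -0.0774  0.1673] [-0.2 -0.6 -0.6]
46.68880309111723 -34.98857608974253 x up [0.57 0.82 0.  ]
25 [0.11, -0.03, 0.11]
15 [-0.16, -0.03, -0.18]
5 [-0.44, -0.03, -0.47]
0 [-0.57, -0.03, -0.62]
-5 [-0.71, -0.03, -0.76]
-10 [-0.85, -0.03, -0.91]
-12 [-0.9, -0.03, -0.97]
-14 [-0.96, -0.03, -1.02]
-16 [-1.01, -0.03, -1.08]
```

View pics/w2.png

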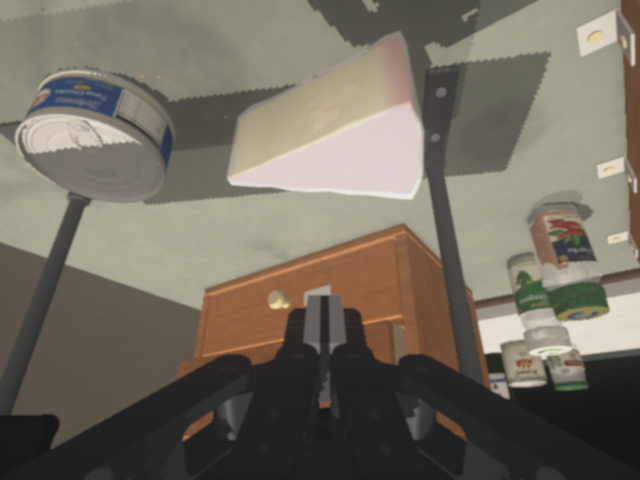

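The shut fingertips at (325,300) are under the left bar, which is hidden behind the fingers. The cheese at (340,120) is well clear. Now I'll lift slowly and watch the force.

```bash
python3 -m handwheel '[[-0.2,0,-0.2,0,0,0,0],[-0.35,0,-0.4,0,0,0,0],[-0.5,0,-0.55,0,0,0,0],[-0.57,0,-0.62,0,0,0,0],[-0.64,0,-0.69,0,0,0,0],[-0.64,0,-0.69,0,0,0,0]]'; python3 nxt.py
```

```text
t: 6.7
position: [0.6293, -0.0762, 0.1896]
orientation: [0.28, 0.887, -0.11, 0.351]
contact_force: [-2.3, 1.8, -1.0]
finger_gap: -0.001
grasp_force: 1.3
[ 0.05   0.304  1.996 -1.158  0.476  0.058] [ 0.6293 -0.0762  0.1896] [-2.3  1.8 -1. ]
46.81834929353831 -34.95093347707017 x up [0.57 0.82 0.  ]
25 [0.67, -0.04, 0.81]
15 [0.4, -0.04, 0.52]
5 [0.12, -0.04, 0.22]
0 [-0.01, -0.04, 0.08]
-5 [-0.15, -0.04, -0.07]
-10 [-0.29, -0.04, -0.21]
-12 [-0.34, -0.04, -0.27]
-14 [-0.4, -0.04, -0.33]
-16 [-0.45, -0.04, -0.39]
```

```bash
python3 -m handwheel '[[-0.08,0,-0.09,0,0,0,0],[-0.15,0,-0.17,0,0,0,0],[-0.2,0,-0.22,0,0,0,0],[-0.2,0,-0.22,0,0,0,0]]'; python3 nxt.py | head -2;python3 -m handwheel '[[-0.04,0,-0.05,0,0,0,0],[-0.08,0,-0.09,0,0,0,0],[-0.08,0,-0.09,0,0,0,0]]'; python3 nxt.py
```

```text
t: 7.1
position: [0.6294, -0.0764, 0.1969]
orientation: [0.28, 0.887, -0.11, 0.351]
contact_force: [-5.1, 3.6, -3.5]
finger_gap: -0.001
grasp_force: 3.4
[ 0.05   0.292  1.986 -1.121  0.485  0.016] [ 0.6294 -0.0764  0.1969] [-5.1  3.6 -3.5]
46.833213284591835 -34.98156559502925 x up [0.57 0.82 0.  ]
t: 7.4
position: [0.6294, -0.0764, 0.2]
orientation: [0.28, 0.887, -0.11, 0.351]
contact_force: [-5.3, 3.2, -4.5]
finger_gap: -0.001
grasp_force: 3.5
[ 0.05   0.287  1.983 -1.106  0.489  0.   ] [ 0.6294 -0.0764  0.2   ] [-5.3  3.2 -4.5]
46.81962681165778 -34.97735932812005 x up [0.57 0.82 0.  ]
25 [0.96, -0.04, 1.11]
15 [0.69, -0.04, 0.82]
5 [0.41, -0.04, 0.52]
0 [0.28, -0.04, 0.38]
-5 [0.14, -0.04, 0.23]
-10 [0.0, -0.04, 0.09]
-12 [-0.05, -0.04, 0.03]
-14 [-0.11, -0.04, -0.03]
-16 [-0.16, -0.04, -0.09]
```

```bash
python3 -m handwheel '[[-0.03,0,-0.03,0,0,0,0],[-0.06,0,-0.06,0,0,0,0],[-0.06,0,-0.06,0,0,0,0]]'; python3 -m handwheel '[[-0.03,0,-0.03,0,0,0,0],[-0.06,0,-0.06,0,0,0,0],[-0.06,0,-0.06,0,0,0,0]]'
```

```text
t: 7.7
position: [0.6291, -0.0765, 0.2013]
orientation: [0.28, 0.887, -0.111, 0.35]
contact_force: [-3.9, 4.0, -9.0]
finger_gap: -0.003
grasp_force: 4.9
t: 8.0
position: [0.628, -0.0769, 0.2024]
orientation: [0.28, 0.887, -0.111, 0.349]
contact_force: [-5.3, 3.4, -13.3]
finger_gap: 0.0
grasp_force: 6.8
```

```bash
python3 -m handwheel '[[-0.04,0,-0.04,0,0,0,0],[-0.08,0,-0.08,0,0,0,0],[-0.08,0,-0.08,0,0,0,0]]';  python3 -m handwheel '[[0.3,0,0.3,0,0,0,0],[0.6,0,0.7,0,0,0,0],[0.8,0,0.9,0,0,0,0],[1.6,0,0,0,0,0,0],[2.4,0,-1,0,0,0,0],[3.2,0,-1.8,0,0,0,0],[3.8,0,-2.4,0,0,0,0],[3.8,0,-2.4,0,0,0,0],[3.8,0,-2.4,0,0,0,0]]'
python3 - <<'E'
from h import *
import cv2
im=robot.read_camera("wrist")
p=robot.place_of("left_bar_edge","wrist");print([(d["xy"],d["p"]) for d in p[:2]],"off",proj("wrist",[*L,.19]),"on",proj("wrist",[*L,.202]))
q=robot.place_of("right_bar_edge","wrist");print([(d["xy"],d["p"]) for d in q[:2]])
cv2.imwrite("pics/w3.png",im[:,:,::-1])
cv2.imwrite("pics/s3.png",robot.read_camera("side")[100:320,220:460,::-1].repeat(2,0).repeat(2,1))
E
```

```text
t: 8.3
position: [0.6266, -0.0773, 0.2038]
orientation: [0.281, 0.888, -0.112, 0.348]
contact_force: [-6.2, 3.7, -15.4]
finger_gap: -0.001
grasp_force: 8.0
t: 9.2
position: [0.5433, -0.0129, 0.1892]
orientation: [0.279, 0.886, -0.109, 0.355]
contact_force: [-0.1, 0.0, 0.1]
finger_gap: -0.003
grasp_force: 0.0
[([317.3, 408.0], 0.83)] off [320.89119085 389.92653177] on [320.88270083 410.0176126 ]
[([104.3, 393.2], 0.87)]
```

View pics/w3.png

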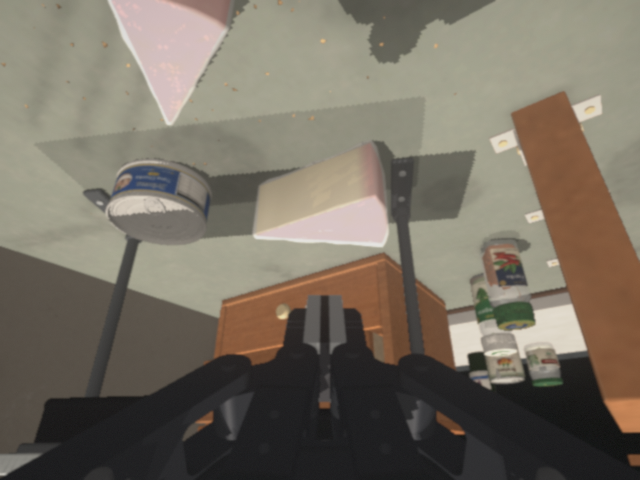

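View pics/s3.png

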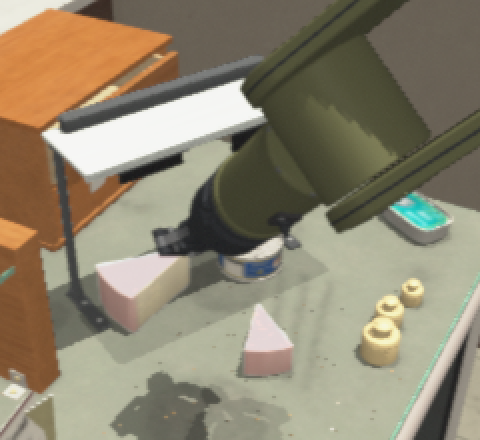

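The force rose to 15 N, suggesting the end stop, and the left bar looks shorter in the side view at (150,165). The fingers hide its edge in the wrist view, so I'll back away sideways to measure it.

```bash
python3 -m handwheel '[[0.5,-1,-0.5,0,0,0,0],[1,-2,-1,0,0,0,0],[1.5,-3,-1.5,0,0,0,0],[2,-3.6,-2,0,0,0,0],[2,-3.6,-2,0,0,0,0],[2,-3.6,-2,0,0,0,0],[2,-3.6,-2,0,0,0,0]]'
python3 - <<'E'
from h import *
import cv2
im=robot.read_camera("wrist")
v=np.array([.4454,.8953])
for n,c in(("left",L),("right",L-.15*v)):
    p=robot.place_of(n+"_bar_edge","wrist");print(n,[(d["xy"],round(d["p"],2)) for d in p[:2]],"off",proj("wrist",[*c,.19]).round(1),"on",proj("wrist",[*c,.202]).round(1))
im=im[:,:,::-1].copy()
for s in(-.03,.03):
  for z,col in((.19,(0,0,255)),(.202,(0,255,0))):
    for c in(L,L-.15*v):
      a=proj("wrist",[*(c+s*v),z]);cv2.circle(im,tuple(int(x) for x in a.round()),2,col,-1)
cv2.imwrite("pics/w4.png",im)
E
```

```text
t: 10.1
position: [0.4354, -0.0451, 0.1925]
orientation: [0.28, 0.887, -0.111, 0.349]
contact_force: [0.6, -0.4, -1.1]
finger_gap: 0.002
grasp_force: 0.0
left [([434.0, 415.7], 0.68)] off [430.9 400.4] on [432.9 416.7]
right [] off [251.6 403.9] on [250.3 419.2]
```

View pics/w4.png

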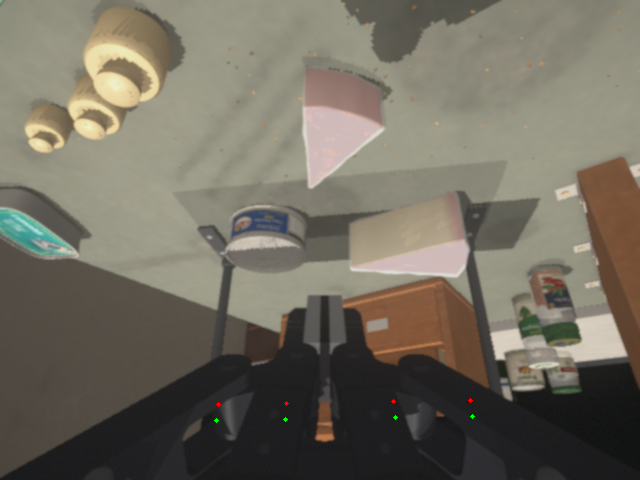

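The gripper still hides the bars here; the network puts the left edge at row 415.7, against 416.7 expected for fully on. The side view can settle it numerically.

Run:
```python
from h import *
import cv2
im0=cv2.imread("pics/side0.png"); im=robot.read_camera("side")[:,:,::-1].copy()
v=np.array([.4454,.8953]);u=np.array([.8953,-.4454])
from scipy.ndimage import map_coordinates
zs=np.arange(.165,.216,.0005)
def edge(img,c,s):
    p=np.array([proj("side",[*(c+s*v-.005*u),z]) for z in zs]); g=cv2.cvtColor(img,cv2.COLOR_BGR2GRAY).astype(float)
    x=map_coordinates(g,[p[:,1],p[:,0]],order=1); m=(x[:8].mean()+x.min())/2
    return round(float(zs[np.argmax(x<m)])*1e3,1), round(x.min())
for n,c in(("L",L),("R",L-.15*v)):
  for s in(-.03,-.02,-.01,0,.01,.02,.03): print(n,s,"before",edge(im0,c,s),"now",edge(im,c,s))
a=cv2.resize(im[110:310,230:450],None,fx=2.7,fy=2.7,interpolation=cv2.INTER_CUBIC);cv2.imwrite("pics/s5.png",a)
```

```text
L -0.03 before (192.5, 26) now (204.0, 28)
L -0.02 before (192.5, 26) now (203.5, 27)
L -0.01 before (192.5, 27) now (203.5, 28)
L 0 before (192.5, 28) now (204.0, 28)
L 0.01 before (193.0, 27) now (203.5, 27)
L 0.02 before (193.0, 26) now (202.5, 28)
L 0.03 before (192.5, 27) now (204.0, 26)
R -0.03 before (192.0, 27) now (192.5, 26)
R -0.02 before (173.0, 28) now (174.5, 25)
R -0.01 before (191.5, 28) now (191.5, 26)
R 0 before (189.0, 27) now (189.5, 26)
R 0.01 before (189.0, 28) now (189.0, 28)
R 0.02 before (192.5, 28) now (192.5, 26)
R 0.03 before (193.0, 27) now (193.0, 27)
```

View pics/s5.png

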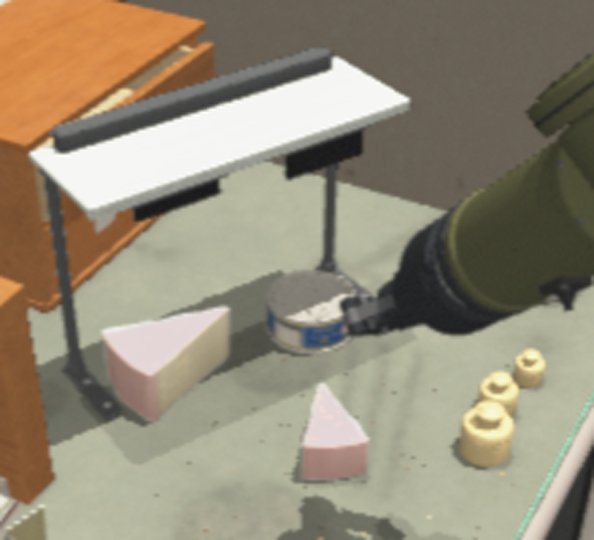

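The side view shows the left bar up by about 11 mm, from a start of 0–2 mm. It stopped against 15 N where sliding needs about 4 N, so it is home. The right bar hasn't moved, the cheese and tin are where they were, and the robot is clear of everything.

```bash
python3 -c "
from workcell import robot
print(robot.job_done())"
```

```text
the job is handed in; nothing more can be done
None
```

The left bay's lamp bar, above the full-size cheese, is pushed up to its end stop and left up; the right bar still hangs down, nothing on the counter appears disturbed, and the job is handed in.

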